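# Put the cleaned jig studs away in their drawer

### The arm

A 6-joint arm with a two-finger parallel gripper is mounted at the origin on the work surface. World frame = base frame: x ahead of the robot, y to its left, z up, the work surface at z = 0. Lengths are in m, angles in rad, forces in N, time in s.
With the tool pointing down it reaches from about 0.35 to 0.975 m from the base axis. Payload 4.9 kg.
Tool frame: the origin (TCP) lies at the very end of the fingers, on their centre line; the grasp point (between the pads) lies 19 mm behind it; x points along the fingers, y is the direction in which the jaws open and shut, and the axes are right-handed (so a half turn about x gives the same grasp; the last joint's range is limited). The gripper opens to 85 mm and grips with 20 to 120 N. Pads are 22 mm wide; open, the fingers measure 114 mm over their backs; the gripper's body (76 mm by 85 mm) begins 54 mm behind the grasp point. The pads swing forward as they close: fully open they stand 13 mm farther back than shut.
Start: joints at [-0.119, 0.053, 1.613, -0, 1.476, -0.119], TCP at [0.625, 0, 0.231] pointing down, gripper open.
Joint ranges: [-3.01, 3.01], [-1.01, 2.22], [0.06, 2.58], [-1.02, 4.17], [0.09, 2.62], [-3.14, 3.14]. Speed limits (rad/s): [2.57, 2.57, 3.14, 3.14, 3.14, 3.14].

### API

Orientations are given as a unit quaternion [w, x, y, z].
In Python, from plant import manip gives the robot as it stands.
- The arm moves only by the tool play_rows, never from a script. Its argument "plan" is a list of rows, each a list of 5 numbers: the shift along the tool's x, y, z in mm, then the turn about the tool's x in rad, then the closure, from -1 (fully open) to 1 (shut). A call has 1 to 8 rows; each row is the pose to reach, as a shift and turn from the pose commanded when the call began, along the tool's axes at that moment; what a row does not reach only later rows make up. A row lasts 1/8 s, in which the tool goes at most 62.5 mm and 10.7 degrees, less where a joint would pass 70% of its speed; a pose out of reach is approached as far as the arm can. A call with a gripper value outside its range is refused whole. The fingers move at their own pace and stop on an object; the grip force is fixed at half the most. Time passes only in rows, so rows that repeat a pose let the fingers close. It gives the time, the measured TCP pose, the force and the opening at its end, in the units of the state.
- manip.state(): the state, without advancing time (a new reading comes with each control period).
- manip.grab_frame(name): name is "scene" or "side" or "wrist"; returns a dict with "img" (420x560x3 uint8, red, green, blue), "range_z" (420x560 float32, m along the optical axis (not along the pixel's ray), 0 where there is no reading), "fx", "fy", "cx", "cy" (pixels), "origin" and "rotation" of the camera in the world. Camera axes: x right, y up, looking along -z (the intrinsics and any distortion apply to the point x, -y, -z); pixel columns grow to the right and rows downward; lengths in m; the calibration is good to about 2 mm. A picture is of the moment at which its call begins.
- manip.job_done(): hands the job in, once; it reports no verdict.
The state is a dict: "time": time; "joint_pos": joint angles; "joint_vel": joint speeds; "joint_efforts": joint torques, N m; "tool_pos": TCP position; "tool_rot": TCP orientation; "contact_force": force on the tool from outside, world axes, zero at the start; "ft_torque": the same for the moment, N m; "gripper_width": opening from 0.0 (shut) to 1.0 (fully open).
Only numpy, scipy, OpenCV 4.12 (cv2) and the standard library are available. Lean on these libraries where they do the work, as an engineer would, in place of code of your own. Each camera call takes 0.05 s, during which the arm holds its last target. There are 200 camera calls.

### The job

The brass jig studs in the steel dipper are clean: put them away in the wide drawer of the small-parts cabinet, which has been left ajar. Pull that drawer all the way out, tip every stud from the dipper into it, stand the dipper upright on the bench mat again, and then push the drawer fully home until its catch clicks and its front is flush with its neighbours. Leave everything else on the bench as it is.

Things in the scene. Friction and masses are not known exactly. Their poses are not given: they have to be found in the camera images.
- cabinet: white small-parts cabinet with grey drawers, fixed, 200 deep (x), 310 wide (y), 112 high; origin: middle of its underside. Its front plane, at x = -100 mm, faces the robot (-x). Upper row: the wide drawer, the only one that moves, centred at y = -69 mm, and two narrow ones on the +y side; four narrow ones below. A 4 mm top plate covers the bay.
- drawer (a joint): m the wide drawer is out, along the cabinet's -x: 0 home (front flush), 0.14 out at its stop. Starts ajar, 0.05 to 0.09. 1.2 N friction; stays where left. Sprung roller catch: pushed in, the drawer meets it at 0.012, needs up to about 8 N to pass its crest at 0.005, then is drawn on to 0 and held; let go before the crest it springs back to 0.013.
- drawer_front (a point): middle of the top edge of the wide drawer's front panel, mid-thickness; axes as the cabinet's. Panel 8 mm thick (x), 160 wide, 46 high below this point, smooth save for a 10 mm lip along its lowest 5 mm. Behind it the drawer is open above; the cabinet's front edge, 7 mm higher than this point, is (drawer opening - 4 mm) behind it.
- drawer_in (a point): centre of the wide drawer's inner floor; axes as the cabinet's. Inside 174 long (x), 151 wide (y), walls 37 high above the floor, front panel 42 high above the floor. With the drawer right out its inside reaches 132 mm out of the cabinet.
- mat: flat blue bench mat, fixed, 320 (x) by 400 (y), 3 thick; origin: middle of its underside, top at z = 3 mm.
- dipper: polished steel dipper: open flaring cup 58 high, 60 across the foot, 88 across the mouth, 3 mm wall, 4 mm floor, with one straight round tube handle along its +x. Origin: middle of the cup's underside; z up through the mouth. About 0.15 kg plus studs. Smooth inside: studs slide out once it is tipped some 100 to 110 degrees.
- dipper_grip (a point): on the axis of the dipper's handle, where it is best gripped, 112 mm from the cup's axis and 50 mm above its underside. The handle is a 16 mm round bar along the dipper's x axis, from the cup wall to 158 mm from the cup's axis; it may be gripped at any angle about its axis.
- dipper_mouth (a point): centre of the dipper's mouth, 58 mm above its underside, on the cup's axis.
- stud0: brass jig stud, one of five alike in the dipper: round collar 16 across and 6 high with a 10 mm post on it, 18 high in all, 18 g; origin: middle of the collar's underside.
- stud1: brass jig stud, one of five alike in the dipper: round collar 16 across and 6 high with a 10 mm post on it, 18 high in all, 18 g; origin: middle of the collar's underside.
- stud2: brass jig stud, one of five alike in the dipper: round collar 16 across and 6 high with a 10 mm post on it, 18 high in all, 18 g; origin: middle of the collar's underside.
- stud3: brass jig stud, one of five alike in the dipper: round collar 16 across and 6 high with a 10 mm post on it, 18 high in all, 18 g; origin: middle of the collar's underside.
- stud4: brass jig stud, one of five alike in the dipper: round collar 16 across and 6 high with a 10 mm post on it, 18 high in all, 18 g; origin: middle of the collar's underside.
- phone: opened-up phone lying on the mat, 71 x 147 x 8; origin: middle of its underside. Leave alone.
- tweezers: steel tweezers lying on the mat, 135 long (x), 16 wide, 10 high. Leave alone.
- screwdriver: thin precision screwdriver lying on the mat, 150 long (x), 13 across. Leave alone.
- tape: roll of tape lying flat, 72 across, 18 high. Leave alone.
- flux_jar: small round jar, 44 across, 40 high. Leave alone.
- spray_bottle: white plastic bottle, 56 across, 150 high. Leave alone.
- brush: antistatic brush lying on the bench, 145 long (x), 14 high. Leave alone.
Things that resemble listed ones, but are neither listed nor needed, are in the scene too. Leave any purple or turquoise look-alike of the dipper alone.

How it is judged:
On the way, in this order (a step that is already met when the one before it is completed fails the run):
1. the wide drawer is pulled all the way out (value of joint drawer above 0.128 m), for 0.2 s.
2. the dipper is tipped well over (angle between dipper's own z axis and vertical above 1.2 rad), for 0.1 s.
3. all five studs lie in the drawer (x of stud0 in the frame of drawer_in between -0.089 and 0.089 m and y of stud0 in the frame of drawer_in between -0.077 and 0.077 m and z of stud0 in the frame of drawer_in between -0.006 and 0.036 m and x of stud1 in the frame of drawer_in between -0.089 and 0.089 m and y of stud1 in the frame of drawer_in between -0.077 and 0.077 m and z of stud1 in the frame of drawer_in between -0.006 and 0.036 m and x of stud2 in the frame of drawer_in between -0.089 and 0.089 m and y of stud2 in the frame of drawer_in between -0.077 and 0.077 m and z of stud2 in the frame of drawer_in between -0.006 and 0.036 m and x of stud3 in the frame of drawer_in between -0.089 and 0.089 m and y of stud3 in the frame of drawer_in between -0.077 and 0.077 m and z of stud3 in the frame of drawer_in between -0.006 and 0.036 m and x of stud4 in the frame of drawer_in between -0.089 and 0.089 m and y of stud4 in the frame of drawer_in between -0.077 and 0.077 m and z of stud4 in the frame of drawer_in between -0.006 and 0.036 m), for 0.2 s.
4. the dipper stands upright on the mat, let go (angle between dipper's own z axis and vertical below 0.1 rad and height (world z) of dipper below 0.008 m and x of dipper in the frame of mat between -0.145 and 0.145 m and y of dipper in the frame of mat between -0.185 and 0.185 m and contact force between the fingers and dipper below 0.3 N and linear speed of dipper below 0.02 m/s), for 0.2 s.
5. the drawer is pushed home past its catch (value of joint drawer below 0.003 m), for 0.2 s.
At the end, for the whole second after the job is handed in: The wide drawer is home past its catch (less than 3 mm out), all five studs lie inside it below its walls, and the empty dipper stands upright (within 0.1 rad), let go and at rest on the bench mat, the middle of its foot at least 15 mm inside the mat's edges (all of step 3 and all of step 4 and value of joint drawer below 0.003 m); the robot touches nothing.
It fails at once if something else on the bench (phone, tweezers, screwdriver, tape, jar, bottle or brush) is moved more than 40 mm (distance of any of phone, tweezers, screwdriver, tape, flux_jar, spray_bottle, brush from where it was at the start of the episode above 0.04 m).
It also fails if it takes over 72 s, if anything falls off the work surface, if the arm or the gripper's body presses on something with over 40 N, if the wrist force passes 120 N, or if a joint passes its speed limit or range.

## Working session

There is one attempt and no reset: what is moved stays moved. The work goes in short steps, Python scripts to look and compute and a tool call to move; the robot and the scene stay as the last step left them, time stands still between calls to the robot, and variables do not carry over. Pictures are saved under pics/ and viewed, about 8 in all and at most 12, crops included, and the job is handed in when it is done.

Besides the shell and the picture viewer there is one more tool, called after "Call:" by a JSON object that holds its "name" and its "arguments", one argument or row to a line. play_rows: Moves the arm, as the interface text tells. Its arguments: {"type":"object","properties":{"plan":{"type":"array"}},"required":["plan"]}

```bash
mkdir -p pics; cat > h.py <<'E'
import numpy as np, cv2
from plant import manip
from scipy.spatial.transform import Rotation as R
def cloud(f):
    d=f["range_z"]; v,u=np.mgrid[0:d.shape[0],0:d.shape[1]]
    c=np.stack([(u-f["cx"])/f["fx"]*d,-(v-f["cy"])/f["fy"]*d,-d],-1)
    return c@np.array(f["rotation"]).T+np.array(f["origin"])
def save(f,n): cv2.imwrite(f"pics/{n}.png",f["img"][:,:,::-1])
E
python3 - <<'E'
from h import *
print(manip.state())
a=manip.grab_frame("scene");b=manip.grab_frame("side")
for f,n in((a,"scene0"),(b,"side0")):
    save(f,n); np.savez(f"pics/{n}.npz",**{k:v for k,v in f.items()}); print({k:v for k,v in f.items() if k not in("img","range_z")}, (f["range_z"]>0).mean())
E
```

```text
{'time': 0.0, 'joint_pos': array([-1.18990810e-01,  5.33605185e-02,  1.61426722e+00,  5.41923329e-06,
        1.47601158e+00, -1.18995996e-01]), 'joint_vel': array([-4.39463482e-04, -9.26693849e-04,  9.25201636e-05, -1.37499681e-03,
       -5.69771313e-04,  1.98817516e-04]), 'joint_efforts': array([ 2.70554956e-04, -3.93670499e+01, -3.70175600e+01, -1.62778279e-04,
        6.93513779e-03, -6.06393527e-06]), 'tool_pos': array([6.24385418e-01, 8.11548889e-05, 2.30076751e-01]), 'tool_rot': array([ 0.49943094,  0.49955276,  0.50057087, -0.50044438]), 'contact_force': array([-0.2247064 , -0.05594132,  0.03648556]), 'ft_torque': array([-0.02014535,  0.00983605, -0.06073261]), 'gripper_width': 0.9970703753381689}
{'fx': 386.2308947626507, 'fy': 386.2308947626507, 'cx': 279.75539818721137, 'cy': 205.18685728314176, 'origin': array([ 1.07688401, -0.50015259,  1.21296778]), 'rotation': array([0.89771951, 0.24790768, 0.09810696, 0.35073707])} 0.9959991496598639
{'fx': 457.06044384100426, 'fy': 457.06044384100426, 'cx': 281.5638722683821, 'cy': 212.73116622668277, 'origin': array([-0.23997491,  0.82210281,  1.01937906]), 'rotation': array([-0.3378902 , -0.17010499,  0.40588368,  0.8319573 ])} 0.9960076530612245
```

```bash
ls -la .
```

```text
total 16
drwxr-xr-x  3 agent agent 4096 Dec  4 14:26 .
drwxr-xr-x 23 root  root  4096 Dec  4 14:26 ..
-rw-r--r--  1 agent agent  365 Dec  4 14:26 h.py
drwxr-xr-x  2 agent agent 4096 Dec  4 14:26 pics
```

```bash
sed -i 's/np.array(f\["rotation"\]).T/R.from_quat(np.roll(f["rotation"],-1)).as_matrix().T/' h.py; cat h.py | grep Rot
```

```text
from scipy.spatial.transform import Rotation as R
```

View pics/scene0.png

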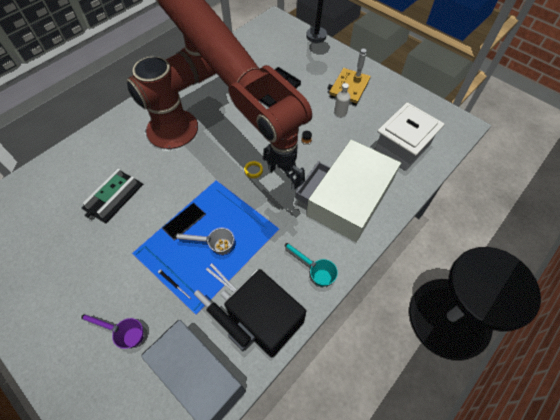

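View pics/side0.png

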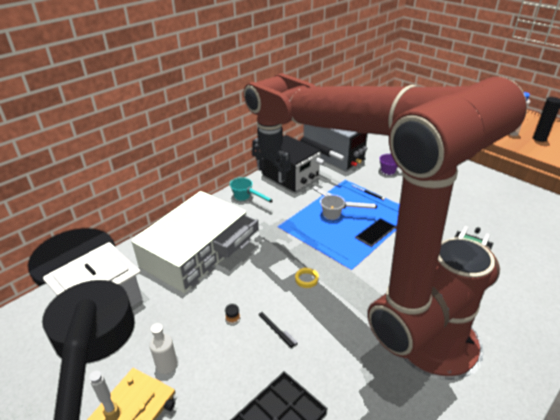

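Scene view: the steel dipper with its studs is on the blue mat at (221,241), handle end at (180,237). The look-alikes, turquoise (322,272) and purple (128,333), are off the mat and coloured, so I rule them out. The cabinet's white top is at (355,185) and the ajar drawer at (313,185). The side view agrees: dipper (333,208), drawer (236,233).

```bash
cat > m.py <<'E'
from h import *
for n in("scene0","side0"):
    f=dict(np.load(f"pics/{n}.npz")); P=cloud(f); hsv=cv2.cvtColor(f["img"],cv2.COLOR_RGB2HSV)
    print(n)
    mat=((hsv[...,0]>100)&(hsv[...,0]<125)&(hsv[...,1]>150)&(hsv[...,2]>80)&(P[...,2]<.012)&(P[...,2]>-.01)&(abs(P[...,1])<.7)&(P[...,0]>.2)&(P[...,0]<1.1))
    _,l,st,c=cv2.connectedComponentsWithStats(mat.astype(np.uint8)); 
    m=mat
    r=cv2.minAreaRect((P[m][:,:2]*1000).astype(np.float32)); print("mat",r,np.median(P[m][:,2]))
    top=(P[...,2]>.10)&(P[...,2]<.125)&(hsv[...,1]<60)&(hsv[...,2]>150)
    _,l,st,c=cv2.connectedComponentsWithStats(top.astype(np.uint8)); k=1+np.argmax(st[1:,4]); q=P[l==k]
    r=cv2.minAreaRect((q[:,:2]*1000).astype(np.float32)); print("cab",r,cv2.boxPoints(r).round().tolist(),np.median(q[:,2]))
    u0=(222,240) if n=="scene0" else (333,208)
    ctr=P[u0[1],u0[0]]; print("seed",ctr)
    near=(np.linalg.norm(P[...,:2]-ctr[:2],axis=-1)<.24)
    rim=near&(P[...,2]>.054)&(P[...,2]<.068)&(hsv[...,1]<90)
    q=P[rim]; print("rim/handle pts",len(q))
    d=np.linalg.norm(q[:,:2]-ctr[:2],axis=1)
    hd=q[d>.065]; cu=q[d<.06]
    print("rim minEncl",cv2.minEnclosingCircle((cu[:,:2]*1000).astype(np.float32)))
    hn=near&(P[...,2]>.045)&(P[...,2]<.064)&(hsv[...,1]<90)&(np.linalg.norm(P[...,:2]-ctr[:2],axis=-1)>.06); h=P[hn]
    vx,vy,x,y=cv2.fitLine((h[:,:2]*1000).astype(np.float32),cv2.DIST_HUBER,0,.01,.01).ravel(); print("handle",len(h),np.degrees(np.arctan2(vy,vx)),x,y,h.min(0),h.max(0))
E
sed -i 's/c@np.*/c@R.from_quat(np.roll(f["rotation"],-1)).as_matrix().T+np.array(f["origin"])/' h.py; sed -i 's/^    return c@.*/&/' h.py
python3 m.py; python3 - <<'E'
from h import *
f=dict(np.load("pics/scene0.npz"));i=f["img"][130:280,160:420,::-1]
g=dict(np.load("pics/side0.npz"))["img"][170:290,130:420,::-1]
A=cv2.resize(i,(780,450)); cv2.imwrite("pics/crop1.png",A)
E
```

```text
scene0
mat ((492.47930908203125, -244.21316528320312), (321.053466796875, 400.32135009765625), 1.9006271362304688) 0.0025245541171114994
cab ((751.95166015625, 233.7773895263672), (200.4073486328125, 313.4682312011719), 10.021161079406738) [[626.0, 371.0], [681.0, 62.0], [878.0, 97.0], [823.0, 406.0]] 0.11153353468573235
seed [ 0.53039779 -0.20787498  0.00098796]
rim/handle pts 241
rim minEncl ((542.9031372070312, -228.94198608398438), 51.5601806640625)
handle 169 31.622746 475.41623 -286.6134 [ 0.42521604 -0.32184097  0.04552073] [ 0.73624423 -0.08376138  0.06398639]
side0
mat ((488.32666015625, -243.0933837890625), (317.4206848144531, 399.4382019042969), 1.4016799926757812) 0.0036927858720943174
cab ((749.9329833984375, 233.53089904785156), (204.13470458984375, 316.28289794921875), 10.084370613098145) [[622.0, 371.0], [677.0, 60.0], [878.0, 96.0], [823.0, 407.0]] 0.11216111171314247
seed [ 0.55836855 -0.24556339  0.01529596]
rim/handle pts 346
rim minEncl ((543.7548828125, -234.63758850097656), 53.085792541503906)
handle 330 5.7685304 599.32184 -267.32553 [ 0.42500057 -0.37096092  0.04522183] [ 0.7812407  -0.0787257   0.06398512]
```

View pics/crop1.png

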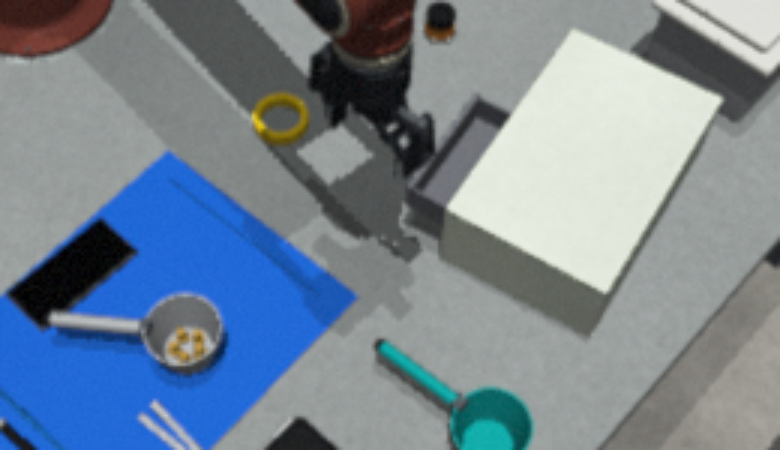

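Cup with five brass studs is confirmed at crop (182,335), handle end at crop (52,318). The drawer is open at crop (460,150). The rows only turn the tool about its own pointing axis, so before choosing how to tip I'll check in free air what the arm does near its reach limit.

Call:
{"name": "play_rows", "arguments": {
  "plan": [
    [-100, 60, 0, 0, -1],
    [-100, 120, 0, 0, -1],
    [-100, 180, 0, 0, -1],
    [-100, 240, 0, 0, -1],
    [-100, 300, 0, 0, -1],
    [-100, 360, 0, 0, -1],
    [-100, 420, 0, 0, -1],
    [-100, 450, 0, 0, -1]
  ]
}}

```text
time: 1.1
tool_pos: [0.9901, -0.0001, 0.2876]
tool_rot: [0.503, 0.504, 0.497, -0.496]
contact_force: [0.1, 0.1, -3.2]
gripper_width: 1.002
```

```bash
python3 - <<'E'
from h import *
s=manip.state(); print(s["time"],s["joint_pos"].round(3),s["tool_pos"].round(4)); print(R.from_quat(np.roll(s["tool_rot"],-1)).as_matrix().round(3))
f=dict(np.load("pics/scene0.npz")); P=cloud(f); hsv=cv2.cvtColor(f["img"],cv2.COLOR_RGB2HSV)
m=np.zeros(P.shape[:2],bool); m[222:262,170:240]=1
# handle
h=m&(P[...,2]>.044)&(P[...,2]<.07)&(hsv[...,1]<90); 
hh=h.copy(); hh[:,205:]=0; q=P[hh]; v=cv2.fitLine((q[:,:2]*1000).astype(np.float32),cv2.DIST_HUBER,0,.01,.01).ravel(); print("handle",len(q),v,q.min(0),q.max(0))
r=h.copy(); r[:,:207]=0; q=P[r]; q=q[q[:,2]>.05]
A=np.c_[2*q[:,:2],np.ones(len(q))]; s=np.linalg.lstsq(A,(q[:,:2]**2).sum(1),rcond=None)[0]; print("rim",len(q),s[:2],np.sqrt(s[2]+s[:2]@s[:2]),cv2.minEnclosingCircle((q[:,:2]*1000).astype(np.float32)))
# drawer panel
c,sn=np.cos(np.radians(10)),np.sin(np.radians(10)); 
for n in("scene0","side0"):
    f=dict(np.load(f"pics/{n}.npz"));P=cloud(f)
    L=(P[...,:2]-[.751,.2337])@np.array([[c,-sn],[sn,c]]); 
    k=(L[...,0]<-.105)&(L[...,0]>-.21)&(abs(L[...,1]+.069)<.07)&(P[...,2]>.09)&(P[...,2]<.12)
    x=L[k][:,0]; print(n,k.sum(),np.histogram(x,bins=np.arange(-.21,-.1,.01)),P[k][:,2].mean() if k.any() else 0)
E
```

```text
1.1 [-0.076  1.115  0.07   0.003  1.945 -0.075] [ 9.901e-01 -1.000e-04  2.876e-01]
[[ 0.013  1.    -0.   ]
 [ 0.002 -0.    -1.   ]
 [-1.     0.013 -0.002]]
handle 137 [   0.805971    0.591955  468.00702  -289.20248 ] [ 0.42521604 -0.32184097  0.04885474] [ 0.51259899 -0.25580061  0.06682089]
rim 137 [ 0.55151963 -0.2252713 ] 0.04102532745557883 ((550.0380859375, -226.00489807128906), 44.48451232910156)
scene0 106 (array([ 0,  0,  0,  0,  0, 24, 82,  0,  0,  0]), array([-0.21, -0.2 , -0.19, -0.18, -0.17, -0.16, -0.15, -0.14, -0.13,
       -0.12, -0.11])) 0.10117640719758145
side0 183 (array([  0,   0,   0,   0,   1, 168,  14,   0,   0,   0]), array([-0.21, -0.2 , -0.19, -0.18, -0.17, -0.16, -0.15, -0.14, -0.13,
       -0.12, -0.11])) 0.10055038342311133
```

Call:
{"name": "play_rows", "arguments": {
  "plan": [
    [0, 0, 0, 0, -1],
    [-60, -60, 0, 0, -1],
    [-120, -120, 0, 0, -1],
    [-180, -180, 0, 0, -1],
    [-240, -240, 0, 0, -1],
    [-300, -300, 0, 0, -1],
    [-360, -350, 0, 0, -1],
    [-420, -350, 0, 0, -1]
  ]
}}

```text
time: 2.1
tool_pos: [0.6823, 0.0005, 0.6275]
tool_rot: [0.514, 0.513, 0.486, -0.487]
contact_force: [1.1, 0.4, -0.1]
gripper_width: 1.002
```

```bash
python3 - <<'E'
from h import *
s=manip.state(); print(s["time"],s["joint_pos"].round(3),s["tool_pos"].round(4)); print(R.from_quat(np.roll(s["tool_rot"],-1)).as_matrix().round(3))
E
```

```text
2.1 [-0.11   0.237  0.754  0.005  2.096 -0.108] [6.823e-01 5.000e-04 6.275e-01]
[[ 0.055  0.999  0.   ]
 [-0.002  0.    -1.   ]
 [-0.999  0.055  0.002]]
```

The tool picked up a lasting lean of 0.055 rad outward while it was held against its reach limit. Since leans persist, a tilted tool turned about its own axis could tip the dipper. I'll try a stronger reach, high in free air.

Call:
{"name": "play_rows", "arguments": {
  "plan": [
    [0, 1500, 0, 0, -1],
    [0, 1500, 0, 0, -1],
    [0, 1500, 0, 0, -1],
    [0, 1500, 0, 0, -1],
    [0, 1500, 0, 0, -1],
    [0, 1500, 0, 0, -1],
    [0, 1500, 0, 0, -1],
    [0, 1500, 0, 0, -1]
  ]
}}

```text
time: 3.1
tool_pos: [0.9195, -0.0003, 0.486]
tool_rot: [0.519, 0.519, 0.48, -0.48]
contact_force: [-0.2, -0.3, -0.1]
gripper_width: 0.999
```

```bash
cat > s.py <<'E'
from h import *
s=manip.state(); M=R.from_quat(np.roll(s["tool_rot"],-1)).as_matrix(); print(s["time"],s["joint_pos"].round(3),s["tool_pos"].round(4),"F",s["contact_force"].round(1),"w",round(s["gripper_width"],3)); print("tilt deg",np.degrees(np.arccos(-M[2,0])).round(2)); print(M.round(3))
E
python3 s.py
```

```text
3.1 [-0.083  0.914  0.055  0.007  2.095 -0.079] [ 9.195e-01 -3.000e-04  4.860e-01] F [-0.2 -0.3 -0.1] w 0.999
tilt deg 4.47
[[ 0.078  0.997 -0.   ]
 [-0.    -0.    -1.   ]
 [-0.997  0.078  0.   ]]
```

Call:
{"name": "play_rows", "arguments": {
  "plan": [
    [0, -60, 0, 0.18, 1],
    [0, -120, 0, 0.36, 1],
    [0, -180, 0, 0.54, 1],
    [0, -240, 0, 0.72, 1],
    [0, -270, 0, 0.9, 1],
    [0, -270, 0, 1.08, 1],
    [0, -270, 0, 1.26, 1],
    [0, -270, 0, 1.44, 1]
  ]
}}

```text
time: 4.1
tool_pos: [0.6509, -0.0005, 0.4699]
tool_rot: [0.069, 0.733, 0.063, -0.674]
contact_force: [0.4, 0.1, -0.4]
gripper_width: 0.002
```

Call:
{"name": "play_rows", "arguments": {
  "plan": [
    [0, 0, 0, 0.18, 1],
    [0, 0, 0, 0.36, 1],
    [0, 0, 0, 0.54, 1],
    [0, 0, 0, 0.72, 1],
    [0, 0, 0, 0.9, 1],
    [0, 0, 0, 1.08, 1],
    [0, 0, 0, 1.26, 1],
    [0, 0, 0, 1.44, 1]
  ]
}}

```text
time: 5.1
tool_pos: [0.6514, -0.0005, 0.4696]
tool_rot: [-0.431, 0.597, -0.397, -0.549]
contact_force: [0.5, -0.4, 0.2]
gripper_width: 0.002
```

```bash
python3 s.py
```

```text
5.1 [-0.119  0.028  1.25   0.009  1.78   2.706] [ 6.514e-01 -5.000e-04  4.696e-01] F [ 0.5 -0.4  0.2] w 0.002
tilt deg 4.77
[[ 0.083 -0.946 -0.313]
 [-0.001 -0.314  0.95 ]
 [-0.997 -0.079 -0.027]]
```

Now ask for turn past joint 6's end of range (3.14).

Call:
{"name": "play_rows", "arguments": {
  "plan": [
    [0, 0, 0, 0.18, 1],
    [0, 0, 0, 0.36, 1],
    [0, 0, 0, 0.54, 1],
    [0, 0, 0, 0.72, 1],
    [0, 0, 0, 0.9, 1],
    [0, 0, 0, 1.08, 1]
  ]
}}

```text
time: 5.85
tool_pos: [0.6152, -0.1106, 0.4599]
tool_rot: [0.613, -0.424, 0.527, 0.409]
contact_force: [0.3, -0.2, 1.0]
gripper_width: -0.001
```

```bash
python3 s.py
```

```text
5.85 [-0.337 -0.047  1.343  0.09   1.758  3.135] [ 0.6152 -0.1106  0.4599] F [ 0.3 -0.2  1. ] w -0.001
tilt deg 7.09
[[ 0.111 -0.948  0.3  ]
 [ 0.055  0.307  0.95 ]
 [-0.992 -0.089  0.086]]
```

Call:
{"name": "play_rows", "arguments": {
  "plan": [
    [0, 0, 600, 1.5, 1],
    [0, 0, 600, 1.5, 1],
    [0, 0, 600, 1.5, 1],
    [0, 0, 600, 1.5, 1]
  ]
}}

```text
time: 6.35
tool_pos: [0.5494, -0.1767, 0.4255]
tool_rot: [0.693, -0.341, 0.517, 0.37]
contact_force: [0.2, 0.7, 0.5]
gripper_width: 0.002
```

```bash
python3 s.py
```

```text
6.35 [-0.557 -0.185  1.537  0.241  1.704  3.135] [ 0.5494 -0.1767  0.4255] F [0.2 0.7 0.5] w 0.002
tilt deg 14.47
[[ 0.192 -0.865  0.463]
 [ 0.159  0.493  0.855]
 [-0.968 -0.091  0.233]]
```

Lean is building quickly this way (14.5° so far). I'll continue.

Call:
{"name": "play_rows", "arguments": {
  "plan": [
    [0, 0, 600, 1.5, 1],
    [0, 0, 600, 1.5, 1],
    [0, 0, 600, 1.5, 1],
    [0, 0, 600, 1.5, 1],
    [0, 0, 600, 1.5, 1],
    [0, 0, 600, 1.5, 1]
  ]
}}

```text
time: 7.1
tool_pos: [0.4262, -0.2484, 0.3554]
tool_rot: [0.801, -0.183, 0.495, 0.283]
contact_force: [-0.1, -0.9, -0.1]
gripper_width: 0.001
```

```bash
python3 s.py
```

```text
7.1 [-0.94  -0.387  1.845  0.461  1.686  3.135] [ 0.4262 -0.2484  0.3554] F [-0.1 -0.9 -0.1] w 0.001
tilt deg 26.24
[[ 0.349 -0.635  0.69 ]
 [ 0.272  0.773  0.574]
 [-0.897 -0.012  0.442]]
```

Call:
{"name": "play_rows", "arguments": {
  "plan": [
    [0, 60, 300, 0, 1],
    [0, 60, 300, 0, 1],
    [0, 60, 300, 0, 1],
    [0, 60, 300, 0, 1],
    [0, 60, 300, 0, 1],
    [0, 60, 300, 0, 1]
  ]
}}

```text
time: 7.85
tool_pos: [0.443, -0.2111, 0.3842]
tool_rot: [0.799, -0.208, 0.471, 0.311]
contact_force: [0.2, 0.1, -0.2]
gripper_width: -0.001
```

```bash
python3 s.py
```

```text
7.85 [-0.878 -0.415  1.826  0.496  1.711  3.135] [ 0.443  -0.2111  0.3842] F [ 0.2  0.1 -0.2] w -0.001
tilt deg 28.12
[[ 0.363 -0.693  0.623]
 [ 0.301  0.72   0.625]
 [-0.882 -0.039  0.47 ]]
```

Call:
{"name": "play_rows", "arguments": {
  "plan": [
    [50, 40, 350, -1.1, 1],
    [50, 40, 350, -1.1, 1],
    [50, 40, 350, -1.1, 1],
    [50, 40, 350, -1.1, 1],
    [50, 40, 350, -1.1, 1],
    [50, 40, 350, -1.1, 1],
    [50, 40, 350, -1.1, 1]
  ]
}}

```text
time: 8.72
tool_pos: [0.6525, 0.054, 0.5037]
tool_rot: [-0.571, 0.596, -0.238, -0.512]
contact_force: [1.2, -0.6, -0.4]
gripper_width: 0.003
```

```bash
python3 s.py
```

```text
8.725 [-0.19  -0.15   1.418  0.374  1.548  2.696] [0.6525 0.054  0.5037] F [ 1.2 -0.6 -0.4] w 0.003
tilt deg 28.15
[[ 0.362 -0.868 -0.338]
 [ 0.302 -0.234  0.924]
 [-0.882 -0.437  0.177]]
```

Call:
{"name": "play_rows", "arguments": {
  "plan": [
    [0, 0, 50, 0.2, 1],
    [0, 0, 100, 0.4, 1],
    [0, 0, 700, 1.9, 1],
    [0, 0, 700, 1.9, 1],
    [0, 0, 700, 1.9, 1],
    [0, 0, 700, 1.9, 1],
    [0, 0, 700, 1.9, 1],
    [0, 0, 700, 1.9, 1]
  ]
}}

```text
time: 9.72
tool_pos: [0.5009, 0.033, 0.388]
tool_rot: [0.807, -0.272, 0.301, 0.43]
contact_force: [-0.2, 0.8, 0.5]
gripper_width: -0.002
```

```bash
python3 s.py
```

```text
9.725 [-0.487 -0.575  2.001  0.746  1.527  3.135] [0.5009 0.033  0.388 ] F [-0.2  0.8  0.5] w -0.002
tilt deg 43.98
[[ 0.449 -0.857  0.252]
 [ 0.529  0.483  0.698]
 [-0.72  -0.18   0.671]]
```

Call:
{"name": "play_rows", "arguments": {
  "plan": [
    [0, 0, 700, 1.9, 1],
    [0, 0, 700, 1.9, 1],
    [0, 0, 700, 1.9, 1],
    [0, 0, 700, 1.9, 1],
    [0, 0, 700, 1.9, 1]
  ]
}}

```text
time: 10.35
tool_pos: [0.5266, -0.0358, 0.3099]
tool_rot: [0.871, -0.06, 0.27, 0.406]
contact_force: [0.3, 0.1, -0.1]
gripper_width: 0.003
```

```bash
python3 s.py
```

```text
10.35 [-0.703 -0.374  2.085  1.025  1.533  3.135] [ 0.5266 -0.0358  0.3099] F [ 0.3  0.1 -0.1] w 0.003
tilt deg 58.76
[[ 0.525 -0.739  0.422]
 [ 0.674  0.664  0.323]
 [-0.519  0.115  0.847]]
```

Call:
{"name": "play_rows", "arguments": {
  "plan": [
    [0, 0, 700, 1.9, 1],
    [0, 0, 700, 1.9, 1],
    [0, 0, 700, 1.9, 1]
  ]
}}

```text
time: 10.72
tool_pos: [0.5681, -0.0706, 0.2558]
tool_rot: [0.885, 0.078, 0.239, 0.392]
contact_force: [0.7, 0.1, -0.4]
gripper_width: 0.002
```

```bash
python3 s.py
```

```text
10.725 [-0.747 -0.122  2.052  1.197  1.512  3.135] [ 0.5681 -0.0706  0.2558] F [ 0.7  0.1 -0.4] w 0.002
tilt deg 68.77
[[ 0.578 -0.657  0.484]
 [ 0.732  0.68   0.05 ]
 [-0.362  0.326  0.873]]
```

Lean is now 69°, pointing along azimuth 52°, close to the handle's direction. That is enough: a half turn about the tool axis tips the dipper about 137°. Next comes the drawer. I'll open the gripper with the jaw axis near vertical and hook the lower finger behind the panel.

```bash
cat >> h.py <<'E'
def cur():
    s=manip.state(); return s["tool_pos"],R.from_quat(np.roll(s["tool_rot"],-1)).as_matrix(),s
def go(t,y=None):
    p,M,s=cur(); d=M.T@(np.array(t)-p)*1000; a=0
    if y is not None: y=np.array(y); a=np.arctan2(M[:,2]@y,M[:,1]@y)
    print("shift",d.round(1),"turn",round(a,3),"alt",round(a-np.sign(a)*np.pi,3),"q6",s["joint_pos"][5].round(3),"F",s["contact_force"].round(1))
C=np.array([[np.cos(.1754),-np.sin(.1754)],[np.sin(.1754),np.cos(.1754)]]); C0=np.array([.751,.2337])
def cab(x,y,z): return np.r_[C0+C@[x,y],z]
def uncab(p): return np.r_[C.T@(np.array(p[:2])-C0),p[2]]
E
python3 - <<'E'
from h import *
p,M,s=cur(); a=M[:,0]; d=-(np.array([0,0,1])-a[2]*a); d/=np.linalg.norm(d)
t=cab(-.126,-.09,.092)+.013*a-.057*d; print(t,d)
go(t+[0,0,.09],d)
E
```

```text
[0.6629367  0.1488008  0.14042646] [-0.2243626  -0.28414849 -0.93215935]
shift [224.5  78.6  34.7] turn -1.928 alt 1.214 q6 3.135 F [ 0.7  0.1 -0.4]
```

Call:
{"name": "play_rows", "arguments": {
  "plan": [
    [0, 0, 0, -0.18, -1],
    [50, 20, 10, -0.36, -1],
    [110, 40, 17, -0.54, -1],
    [170, 60, 25, -0.72, -1],
    [225, 79, 35, -0.9, -1],
    [225, 79, 35, -1.08, -1],
    [225, 79, 35, -1.26, -1],
    [225, 79, 35, -1.44, -1]
  ]
}}

```text
time: 11.72
tool_pos: [0.6616, 0.1508, 0.2303]
tool_rot: [0.714, -0.528, -0.08, 0.454]
contact_force: [-0.4, -0.5, -0.6]
gripper_width: 1.003
```

```bash
python3 s.py; python3 - <<'E'
from h import *
p,M,s=cur(); a=M[:,0]; d=-(np.array([0,0,1])-a[2]*a); d/=np.linalg.norm(d)
t=cab(-.126,-.09,.092)+.013*a-.057*d; go(t+[0,0,.05],d); go(t,d)
E
```

```text
11.725 [-0.255 -0.053  2.035  1.358  1.063  1.773] [0.6616 0.1508 0.2303] F [-0.4 -0.5 -0.6] w 1.003
tilt deg 68.65
[[ 0.575 -0.563 -0.594]
 [ 0.732  0.031  0.68 ]
 [-0.364 -0.826  0.43 ]]
shift [ 13.9  32.2 -19.2] turn -0.48 alt 2.661 q6 1.773 F [-0.4 -0.5 -0.6]
shift [ 32.1  73.5 -40.7] turn -0.48 alt 2.661 q6 1.773 F [-0.4 -0.5 -0.6]
```

Finish the turn, go down to 50 mm above, and check in the scene view.

Call:
{"name": "play_rows", "arguments": {
  "plan": [
    [0, 0, 0, -0.18, -1],
    [7, 16, -10, -0.36, -1],
    [14, 32, -19, -0.48, -1],
    [14, 32, -19, -0.48, -1]
  ]
}}

```text
time: 12.22
tool_pos: [0.662, 0.1492, 0.1887]
tool_rot: [-0.571, 0.679, 0.184, -0.423]
contact_force: [-0.9, 1.2, 0.6]
gripper_width: 1.0
```

```bash
python3 s.py; python3 - <<'E'
from h import *
p,M,s=cur(); a=M[:,0]; d=-(np.array([0,0,1])-a[2]*a); d/=np.linalg.norm(d)
t=cab(-.126,-.09,.092)+.013*a-.057*d; go(t,d)
A=manip.grab_frame("scene");B=manip.grab_frame("side")
A=cv2.resize(A["img"][100:250,240:440],(400,300));B=cv2.resize(B["img"][110:290,120:360],(400,300))
cv2.imwrite("pics/hook.png",np.hstack([A,B])[:,:,::-1])
E
```

```text
12.225 [-0.258  0.018  2.047  1.401  1.05   1.211] [0.662  0.1492 0.1887] F [-0.9  1.2  0.6] w 1.0
tilt deg 68.57
[[ 0.574 -0.234 -0.784]
 [ 0.733 -0.281  0.62 ]
 [-0.365 -0.931  0.01 ]]
shift [18.1 44.8 -1.3] turn -0.011 alt 3.131 q6 1.211 F [-0.9  1.2  0.6]
```

View pics/hook.png

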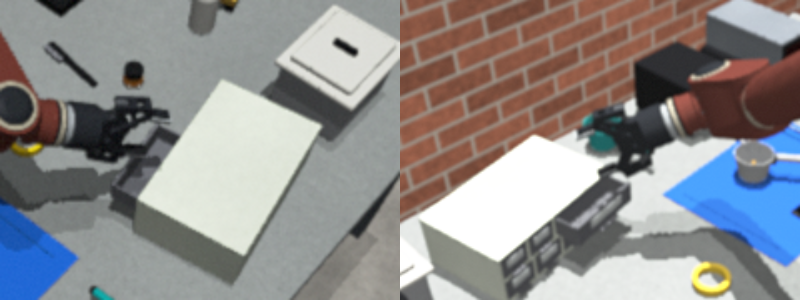

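The lower finger sits over the drawer opening just behind the panel (left image around (150,145)). Now go down, check force, then pull.

Call:
{"name": "play_rows", "arguments": {
  "plan": [
    [9, 22, 0, 0, -1],
    [18, 45, 0, 0, -1],
    [18, 45, 0, 0, -1]
  ]
}}

```text
time: 12.7
tool_pos: [0.6652, 0.1498, 0.1456]
tool_rot: [-0.57, 0.681, 0.186, -0.42]
contact_force: [1.5, 0.3, 2.2]
gripper_width: 1.002
```

Call:
{"name": "play_rows", "arguments": {
  "plan": [
    [-7, 3, 7, 0, -1],
    [-14, 6, 13, 0, -1],
    [-21, 8, 20, 0, -1],
    [-28, 11, 27, 0, -1],
    [-36, 14, 34, 0, -1],
    [-44, 18, 42, 0, -1]
  ]
}}

```text
time: 13.45
tool_pos: [0.6019, 0.1385, 0.1453]
tool_rot: [-0.57, 0.681, 0.187, -0.42]
contact_force: [1.2, -1.4, 9.7]
gripper_width: 0.999
```

```bash
cat > dr.py <<'E'
from h import *
for n in("scene","side"):
    f=manip.grab_frame(n);P=cloud(f); L=(P[...,:2]-C0)@C
    for y0 in(-.135,-.115,-.095,-.075,-.055,-.035,-.015):
        k=(L[...,0]<-.085)&(L[...,0]>-.30)&(abs(L[...,1]-y0)<.01)&(P[...,2]>.092)&(P[...,2]<.108)
        x=L[k][:,0]; print(n,y0,k.sum(),(np.percentile(x,[5,50,95])*1000).round() if k.sum() else "",end=" ; ")
    print(); save(f,"last_"+n)
E
python3 s.py; python3 dr.py
```

```text
13.45 [-0.317 -0.035  2.194  1.434  1.086  1.083] [0.6019 0.1385 0.1453] F [ 1.2 -1.4  9.7] w 0.999
tilt deg 68.93
[[ 0.577 -0.224 -0.785]
 [ 0.733 -0.281  0.619]
 [-0.359 -0.933  0.002]]
scene -0.135 38 [-232. -205. -132.] ; scene -0.115 10 [-226. -204. -145.] ; scene -0.095 4 [-203. -192. -105.] ; scene -0.075 11 [-211. -205.  -96.] ; scene -0.055 16 [-211. -206. -173.] ; scene -0.035 16 [-211. -205. -176.] ; scene -0.015 3 [-96. -95. -89.] ; 
side -0.135 39 [-230. -146.  -93.] ; side -0.115 23 [-243. -215. -109.] ; side -0.095 34 [-216. -212. -198.] ; side -0.075 20 [-217. -213. -209.] ; side -0.055 27 [-217. -213. -207.] ; side -0.035 26 [-217. -213. -207.] ; side -0.015 28 [-215. -213. -208.] ;
```

Call:
{"name": "play_rows", "arguments": {
  "plan": [
    [-7, 3, 7, 0, -1],
    [-14, 6, 13, 0, -1],
    [-19, 8, 18, 0, -1],
    [-19, 8, 18, 0, -1],
    [-19, 8, 18, 0, -1]
  ]
}}

```text
time: 14.18
tool_pos: [0.5751, 0.1337, 0.1452]
tool_rot: [-0.57, 0.681, 0.187, -0.42]
contact_force: [-1.3, -1.3, 10.9]
gripper_width: 0.997
```

```bash
python3 s.py; python3 dr.py
```

```text
14.175 [-0.348 -0.099  2.255  1.417  1.114  1.083] [0.5751 0.1337 0.1452] F [-1.3 -1.3 10.9] w 0.997
tilt deg 68.98
[[ 0.577 -0.223 -0.786]
 [ 0.734 -0.281  0.619]
 [-0.359 -0.933  0.002]]
scene -0.135 33 [-251. -232. -120.] ; scene -0.115 18 [-263. -232. -200.] ; scene -0.095 3 [-198.  -97.  -92.] ; scene -0.075 13 [-237. -233.  -98.] ; scene -0.055 13 [-237. -232. -230.] ; scene -0.035 12 [-236. -232. -230.] ; scene -0.015 3 [-217.  -88.  -88.] ; 
side -0.135 57 [-256. -154.  -95.] ; side -0.115 22 [-268. -248. -236.] ; side -0.095 33 [-242. -238. -217.] ; side -0.075 28 [-243. -240. -224.] ; side -0.055 28 [-243. -240. -233.] ; side -0.035 27 [-243. -240. -232.] ; side -0.015 24 [-242. -239. -233.] ;
```

Call:
{"name": "play_rows", "arguments": {
  "plan": [
    [-4, 2, 3, 0, -1],
    [-7, 3, 7, 0, -1],
    [-7, 3, 7, 0, -1],
    [-7, 3, 7, 0, -1]
  ]
}}

```text
time: 14.78
tool_pos: [0.567, 0.1318, 0.1482]
tool_rot: [-0.57, 0.682, 0.189, -0.418]
contact_force: [1.7, 0.5, 17.3]
gripper_width: 1.0
```

```bash
python3 s.py; python3 dr.py; python3 - <<'E'
from h import *
f=dict(np.load("pics/side0.npz")); P=cloud(f); hsv=cv2.cvtColor(f["img"],cv2.COLOR_RGB2HSV)
m=np.zeros(P.shape[:2],bool); m[185:225,315:385]=1
h=m&(P[...,2]>.040)&(P[...,2]<.07)&(hsv[...,1]<90)
hh=h.copy(); hh[:,:350]=0; q=P[hh]; print("handle",len(q),cv2.fitLine((q[:,:2]*1000).astype(np.float32),cv2.DIST_HUBER,0,.01,.01).ravel(),q.min(0),q.max(0))
r=h.copy(); r[:,346:]=0; q=P[r];q=q[q[:,2]>.05]
A=np.c_[2*q[:,:2],np.ones(len(q))]; s=np.linalg.lstsq(A,(q[:,:2]**2).sum(1),rcond=None)[0]; print("rim",len(q),s[:2],np.sqrt(s[2]+s[:2]@s[:2]),cv2.minEnclosingCircle((q[:,:2]*1000).astype(np.float32)))
E
```

```text
14.775 [-0.361 -0.125  2.275  1.414  1.126  1.083] [0.567  0.1318 0.1482] F [ 1.7  0.5 17.3] w 1.0
tilt deg 69.27
[[ 0.579 -0.218 -0.785]
 [ 0.734 -0.279  0.619]
 [-0.354 -0.935 -0.001]]
scene -0.135 27 [-260. -233. -140.] ; scene -0.115 18 [-243. -232. -210.] ; scene -0.095 3 [-230. -226. -224.] ; scene -0.075 6 [-236. -232. -229.] ; scene -0.055 17 [-238. -232.  -98.] ; scene -0.035 14 [-238. -233. -231.] ; scene -0.015 5 [-235. -230. -123.] ; 
side -0.135 46 [-263. -159.  -97.] ; side -0.115 14 [-276. -268. -238.] ; side -0.095 22 [-242. -239. -235.] ; side -0.075 25 [-243. -241. -235.] ; side -0.055 25 [-244. -242. -234.] ; side -0.035 33 [-244. -239. -234.] ; side -0.015 20 [-242. -240. -234.] ; 
handle 103 [   0.7890291    0.6143558  461.73996   -284.25455  ] [ 0.42500057 -0.31666753  0.04959563] [ 0.504439   -0.25647578  0.06637561]
rim 142 [ 0.54880468 -0.22433662] 0.04101697160266805 ((549.8041381835938, -225.68118286132812), 47.43833923339844)
```

The drawer is on its stop: the panel reads -0.236 m in the cabinet frame (0.14 out) and didn't move on the last pull. Now lift clear and travel to the dipper.

```bash
cat > g.py <<'E'
from h import *
import sys
p,M,s=cur(); a=M[:,0]; c=np.array([.804,.595,0]); cup=np.array([.550,-.2255,.003])
G=cup-.112*c+[0,0,.05]; y=np.cross(-c,a); y/=np.linalg.norm(y); T=G+.019*a
print("T",T.round(3),"y",y.round(3)); go(p+[0,0,.1]); go(T-.10*a+[0,0,.12],y); go(T-.10*a+[0,0,.03],y); go(T,y)
E
python3 g.py
```

```text
T [ 0.471 -0.278  0.046] y [ 0.489 -0.66  -0.57 ]
shift [-35.4 -93.5  -0.1] turn 0 alt 0.0 q6 1.083 F [ 1.4  0.4 16.6]
shift [-463.   118.3 -178.5] turn -0.914 alt 2.227 q6 1.083 F [ 1.4  0.4 16.6]
shift [-431.1  202.4 -178.4] turn -0.914 alt 2.227 q6 1.083 F [ 1.4  0.4 16.6]
shift [-320.5  230.5 -178.3] turn -0.914 alt 2.227 q6 1.083 F [ 1.4  0.4 16.6]
```

Call:
{"name": "play_rows", "arguments": {
  "plan": [
    [-18, -47, 0, 0, -1],
    [-35, -93, 0, 0, -1],
    [-85, -75, -20, -0.1, 0.15],
    [-140, -50, -45, -0.2, 0.15],
    [-195, -20, -70, -0.35, 0.15],
    [-250, 10, -95, -0.5, 0.15],
    [-305, 40, -115, -0.65, 0.15],
    [-360, 70, -135, -0.8, 0.15]
  ]
}}

```text
time: 15.88
tool_pos: [0.4518, -0.218, 0.2079]
tool_rot: [-0.258, 0.849, 0.336, -0.316]
contact_force: [1.3, -0.4, -0.5]
gripper_width: 0.423
```

```bash
python3 s.py; python3 g.py
```

```text
15.875 [-1.113  0.007  2.021  1.03   1.774  0.174] [ 0.4518 -0.218   0.2079] F [ 1.3 -0.4 -0.5] w 0.423
tilt deg 68.66
[[ 0.575  0.407 -0.71 ]
 [ 0.733 -0.642  0.226]
 [-0.364 -0.65  -0.667]]
T [ 0.471 -0.278  0.046] y [ 0.492 -0.665 -0.562]
shift [-36.4 -65.  -66.7] turn 0 alt 0.0 q6 0.174 F [ 1.3 -0.4 -0.5]
shift [-118.    73.6    0.8] turn -0.125 alt 3.017 q6 0.174 F [ 1.3 -0.4 -0.5]
shift [-85.2 132.1  60.8] turn -0.125 alt 3.017 q6 0.174 F [ 1.3 -0.4 -0.5]
shift [ 25.7 151.6  80.8] turn -0.125 alt 3.017 q6 0.174 F [ 1.3 -0.4 -0.5]
```

Call:
{"name": "play_rows", "arguments": {
  "plan": [
    [-60, 37, 0, -0.06, 0.15],
    [-118, 74, 0, -0.125, 0.15],
    [-102, 103, 30, -0.125, 0.15],
    [-85, 132, 61, -0.125, 0.15],
    [-85, 132, 61, -0.125, 0.15]
  ]
}}

```text
time: 16.5
tool_pos: [0.4133, -0.3469, 0.1097]
tool_rot: [-0.211, 0.862, 0.355, -0.295]
contact_force: [-0.3, 0.5, 1.4]
gripper_width: 0.425
```

```bash
python3 s.py; python3 g.py; python3 - <<'E'
from h import *
A=manip.grab_frame("scene");B=manip.grab_frame("side"); save(A,"a");save(B,"b")
A=cv2.resize(A["img"][190:290,120:270],(400,267));B=cv2.resize(B["img"][160:260,300:450],(400,267))
cv2.imwrite("pics/pre.png",np.hstack([A,B])[:,:,::-1])
E
```

```text
16.5 [-1.264  0.373  1.801  0.912  1.804 -0.138] [ 0.4133 -0.3469  0.1097] F [-0.3  0.5  1.4] w 0.425
tilt deg 68.96
[[ 0.573  0.488 -0.658]
 [ 0.736 -0.659  0.153]
 [-0.359 -0.573 -0.737]]
T [ 0.471 -0.278  0.046] y [ 0.488 -0.659 -0.573]
shift [-35.9 -57.3 -73.7] turn 0 alt 0.0 q6 -0.138 F [-0.3  0.5  1.4]
shift [-36.7 -49.6 -69. ] turn 0.0 alt -3.142 q6 -0.138 F [-0.3  0.5  1.4]
shift [-4.3  2.  -2.7] turn 0.0 alt -3.142 q6 -0.138 F [-0.3  0.5  1.4]
shift [106.4  19.1  19.4] turn 0.0 alt -3.142 q6 -0.138 F [-0.3  0.5  1.4]
```

View pics/pre.png

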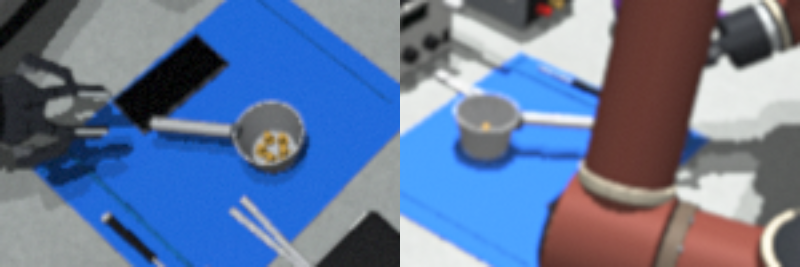

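The fingers line up either side of the handle end (left image (90,97) and (90,133), handle end (152,124)). The lower finger is on the side away from the phone. Lower, then slide forward along the tool axis.

Call:
{"name": "play_rows", "arguments": {
  "plan": [
    [3, 10, 10, 0, 0.15],
    [6, 19, 19, 0, 0.15],
    [30, 19, 19, 0, 0.15],
    [55, 19, 19, 0, 0.15],
    [80, 19, 19, 0, 0.15],
    [106, 19, 19, 0, 0.15],
    [106, 19, 19, 0, 0.15]
  ]
}}

```text
time: 17.48
tool_pos: [0.4732, -0.279, 0.0487]
tool_rot: [-0.207, 0.862, 0.356, -0.295]
contact_force: [-0.3, -0.1, 0.6]
gripper_width: 0.425
```

```bash
python3 s.py; python3 g.py; python3 - <<'E'
from h import *
A=manip.grab_frame("scene");W=manip.grab_frame("wrist")
A=cv2.resize(A["img"][190:290,120:270],(400,300));B=cv2.resize(W["img"],(400,300))
cv2.imwrite("pics/grip.png",np.hstack([A,B])[:,:,::-1])
E
```

```text
17.475 [-1.126  0.432  1.862  0.989  1.644 -0.181] [ 0.4732 -0.279   0.0487] F [-0.3 -0.1  0.6] w 0.425
tilt deg 68.77
[[ 0.572  0.492 -0.656]
 [ 0.736 -0.661  0.146]
 [-0.362 -0.567 -0.74 ]]
T [ 0.471 -0.278  0.046] y [ 0.489 -0.661 -0.57 ]
shift [-36.2 -56.7 -74. ] turn 0 alt 0.0 q6 -0.181 F [-0.3 -0.1  0.6]
shift [-143.3  -68.2  -85.2] turn 0.004 alt -3.137 q6 -0.181 F [-0.3 -0.1  0.6]
shift [-110.7  -17.2  -18.6] turn 0.004 alt -3.137 q6 -0.181 F [-0.3 -0.1  0.6]
shift [ 0.2 -0.2  3.6] turn 0.004 alt -3.137 q6 -0.181 F [-0.3 -0.1  0.6]
```

View pics/grip.png

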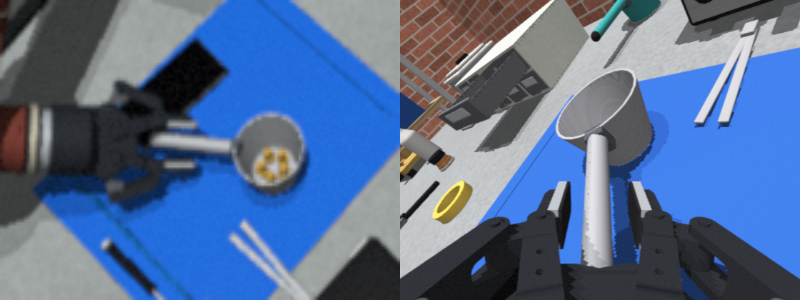

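The wrist view shows the handle at (597,200) squarely between the pads at (560,210) and (640,210). Close, then lift.

Call:
{"name": "play_rows", "arguments": {
  "plan": [
    [0, 0, 3, 0, 0.15],
    [0, 0, 3, 0, 1],
    [0, 0, 3, 0, 1],
    [0, 0, 3, 0, 1],
    [0, 0, 3, 0, 1],
    [0, 0, 3, 0, 1]
  ]
}}

```text
time: 18.32
tool_pos: [0.4709, -0.2819, 0.048]
tool_rot: [-0.206, 0.863, 0.354, -0.294]
contact_force: [-2.7, -0.5, 3.7]
gripper_width: 0.171
```

Call:
{"name": "play_rows", "arguments": {
  "plan": [
    [-7, -11, -15, 0, 1],
    [-14, -23, -30, 0, 1],
    [-29, -45, -59, 0, 1],
    [-43, -68, -89, 0, 1],
    [-58, -91, -118, 0, 1]
  ]
}}

```text
time: 18.95
tool_pos: [0.47, -0.2808, 0.2069]
tool_rot: [-0.206, 0.863, 0.353, -0.296]
contact_force: [-0.3, -0.2, -1.4]
gripper_width: 0.167
```

```bash
python3 s.py; python3 - <<'E'
from h import *
A=manip.grab_frame("scene");W=manip.grab_frame("wrist")
A=cv2.resize(A["img"][160:300,110:300],(400,300));B=cv2.resize(W["img"],(400,300))
cv2.imwrite("pics/lift.png",np.hstack([A,B])[:,:,::-1])
E
```

```text
18.95 [-1.133  0.147  1.872  1.019  1.791  0.052] [ 0.47   -0.2808  0.2069] F [-0.3 -0.2 -1.4] w 0.167
tilt deg 68.52
[[ 0.575  0.487 -0.657]
 [ 0.732 -0.666  0.146]
 [-0.366 -0.565 -0.739]]
```

View pics/lift.png

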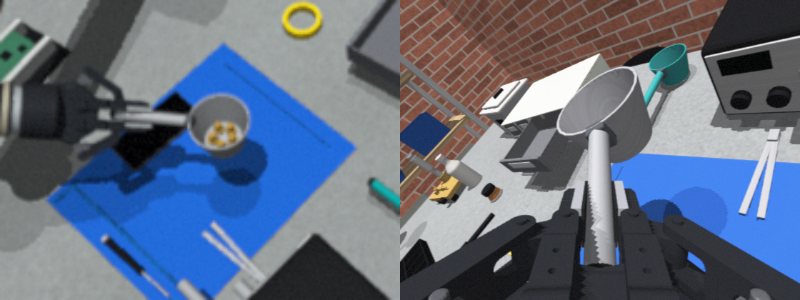

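The dipper is lifted level with all five studs in it. Work out the pour path, keeping the low point of the rim over the drawer while turning.

```bash
cat > pour.py <<'E'
from h import *
p,M,s=cur(); a=M[:,0]; Z=np.array([0,0,1.]); c=np.cross(M[:,1],Z); c/=np.linalg.norm(c); c=c if c@a>0 else -c; print("c",c)
th=np.linspace(0,2*np.pi,73); y=np.cross(Z,c)
def pts(phi):
    Q=R.from_rotvec(phi*a); f=lambda r,h:np.array([-.019*a+Q.apply(.112*c+(h-.05)*Z+r*(np.cos(t)*c+np.sin(t)*y)) for t in th])
    rim=f(.044,.058); foot=f(.030,0.); return rim,foot,Q.apply(Z)
tg=cab(-.160,-.069,.135); print("tg",tg)
for d in range(0,-171,-10):
    rim,foot,z=pts(np.radians(d)); al=np.vstack([rim,foot]); k=rim[:,2].argmin(); 
    t=tg-rim[k]; t[2]=.125-al[:,2].min(); body=np.array([t-.073*a])
    print(d,"tip",np.degrees(np.arccos(z[2])).round(),"mouthdir",z.round(2),"TCP",t.round(3),"shift",(M.T@(t-p)*1000).round(),"rim c cab",uncab(t+rim.mean(0)).round(3),"minz",round(al[:,2].min()+t[2],3), "footcab",uncab(t+foot.mean(0)).round(3))
E
python3 pour.py
```

```text
c [ 0.80652034  0.59120634 -0.        ]
tg [0.60549555 0.13783836 0.135     ]
0 tip 0.0 mouthdir [0. 0. 1.] TCP [0.491 0.059 0.168] shift [ 276. -196.   67.] rim c cab [-0.199 -0.088  0.183] minz 0.125 footcab [-0.199 -0.088  0.125]
-10 tip 9.0 mouthdir [-0.13  0.1   0.99] TCP [0.567 0.054 0.168] shift [ 317. -154.   16.] rim c cab [-0.129 -0.099  0.187] minz 0.125 footcab [-0.123 -0.106  0.13 ]
-20 tip 19.0 mouthdir [-0.26  0.18  0.95] TCP [0.572 0.047 0.168] shift [ 315. -148.   13.] rim c cab [-0.131 -0.099  0.19 ] minz 0.125 footcab [-0.118 -0.112  0.135]
-30 tip 28.0 mouthdir [-0.39  0.25  0.88] TCP [0.579 0.045 0.167] shift [ 317. -143.    8.] rim c cab [-0.131 -0.095  0.19 ] minz 0.125 footcab [-0.111 -0.113  0.139]
-40 tip 37.0 mouthdir [-0.52  0.31  0.8 ] TCP [0.585 0.044 0.167] shift [ 319. -139.    5.] rim c cab [-0.132 -0.09   0.189] minz 0.125 footcab [-0.106 -0.113  0.143]
-50 tip 46.0 mouthdir [-0.63  0.35  0.69] TCP [0.588 0.04  0.166] shift [ 319. -134.    2.] rim c cab [-0.136 -0.088  0.187] minz 0.125 footcab [-0.104 -0.114  0.147]
-60 tip 55.0 mouthdir [-0.74  0.3
[... 1284 characters left out ...]
b [-0.127 -0.076  0.189]
-140 tip 122.0 mouthdir [-0.84 -0.1  -0.53] TCP [0.583 0.05  0.207] shift [ 308. -166.  -23.] rim c cab [-0.183 -0.067  0.162] minz 0.125 footcab [-0.134 -0.07   0.193]
-150 tip 128.0 mouthdir [-0.76 -0.21 -0.61] TCP [0.579 0.049 0.213] shift [ 304. -171.  -25.] rim c cab [-0.187 -0.072  0.159] minz 0.125 footcab [-0.141 -0.068  0.195]
-160 tip 133.0 mouthdir [-0.66 -0.32 -0.68] TCP [0.576 0.049 0.218] shift [ 300. -175.  -27.] rim c cab [-0.188 -0.077  0.157] minz 0.125 footcab [-0.147 -0.066  0.196]
-170 tip 136.0 mouthdir [-0.55 -0.43 -0.72] TCP [0.574 0.051 0.223] shift [ 298. -180.  -29.] rim c cab [-0.188 -0.083  0.155] minz 0.125 footcab [-0.152 -0.064  0.197]
```

```bash
python3 -c "
from h import *
go([.60,.035,.23])"
```

```text
shift [ 298.9 -160.4  -53.7] turn 0 alt 0.0 q6 0.05 F [-0.2 -0.1 -2.7]
```

Call:
{"name": "play_rows", "arguments": {
  "plan": [
    [25, -14, -5, 0, 1],
    [75, -40, -14, 0, 1],
    [125, -67, -23, 0, 1],
    [175, -94, -32, 0, 1],
    [225, -121, -41, 0, 1],
    [270, -145, -49, 0, 1],
    [299, -160, -54, 0, 1],
    [299, -160, -54, 0, 1]
  ]
}}

```text
time: 20.05
tool_pos: [0.5978, 0.0392, 0.2261]
tool_rot: [-0.206, 0.862, 0.355, -0.297]
contact_force: [-0.0, -1.9, -2.5]
gripper_width: 0.171
```

```bash
sed -i 's/cab(-.160,-.069,.135)/cab(-.140,-.080,.135)/; s/t\[2\]=.125/t[2]=.127/' pour.py; sed -i 's/for d in.*/for d in(-40,-70,-90,-100,-110,-120,-130,-140,-150,-160):/' pour.py; python3 s.py; python3 pour.py | cut -c1-140
```

```text
20.05 [-0.521 -0.136  2.119  1.272  1.302  0.309] [0.5978 0.0392 0.2261] F [-0.  -1.9 -2.5] w 0.171
tilt deg 68.5
[[ 0.571  0.49  -0.659]
 [ 0.734 -0.663  0.143]
 [-0.367 -0.566 -0.739]]
c [ 0.80434298  0.59416527 -0.        ]
tg [0.62710821 0.13049717 0.135     ]
-40 tip 37.0 mouthdir [-0.52  0.3   0.8 ] TCP [0.606 0.036 0.169] shift [24. 39. 36.] rim c cab [-0.112 -0.101  0.191] minz 0.127 footcab [-
-70 tip 65.0 mouthdir [-0.83  0.36  0.43] TCP [0.616 0.031 0.166] shift [26. 48. 31.] rim c cab [-0.124 -0.091  0.179] minz 0.127 footcab [-
-90 tip 82.0 mouthdir [-0.94  0.3   0.13] TCP [0.618 0.033 0.171] shift [27. 45. 26.] rim c cab [-0.135 -0.083  0.171] minz 0.127 footcab [-
-100 tip 91.0 mouthdir [-0.97  0.25 -0.02] TCP [0.617 0.034 0.18 ] shift [24. 39. 21.] rim c cab [-0.141 -0.081  0.171] minz 0.127 footcab [
-110 tip 99.0 mouthdir [-0.97  0.18 -0.16] TCP [0.616 0.039 0.188] shift [24. 31. 16.] rim c cab [-0.146 -0.076  0.17 ] minz 0.127 footcab [
-120 tip 107.0 mouthdir [-0.95  0.09 -0.3 ] TCP [0.613 0.04  0.195] shift [21. 24. 13.] rim c cab [-0.152 -0.075  0.169] minz 0.127 footcab 
-130 tip 115.0 mouthdir [-0.91 -0.   -0.42] TCP [0.609 0.043 0.202] shift [18. 17. 11.] rim c cab [-0.158 -0.074  0.167] minz 0.127 footcab 
-140 tip 122.0 mouthdir [-0.84 -0.11 -0.53] TCP [0.605 0.042 0.208] shift [12. 12.  9.] rim c cab [-0.163 -0.079  0.164] minz 0.127 footcab 
-150 tip 128.0 mouthdir [-0.76 -0.22 -0.62] TCP [0.602 0.041 0.214] shift [8. 7. 7.] rim c cab [-0.167 -0.084  0.161] minz 0.127 footcab [-0
-160 tip 133.0 mouthdir [-0.66 -0.33 -0.68] TCP [0.599 0.041 0.219] shift [4. 3. 5.] rim c cab [-0.168 -0.089  0.159] minz 0.127 footcab [-0
```

Call:
{"name": "play_rows", "arguments": {
  "plan": [
    [0, 0, 0, -0.17, 1],
    [4, 4, 3, -0.35, 1],
    [8, 8, 6, -0.53, 1],
    [12, 14, 10, -0.71, 1],
    [16, 22, 14, -0.89, 1],
    [20, 30, 18, -1.07, 1],
    [24, 36, 22, -1.25, 1],
    [26, 40, 25, -1.4, 1]
  ]
}}

```text
time: 21.05
tool_pos: [0.6165, 0.0316, 0.1756]
tool_rot: [0.4, 0.792, 0.461, 0.002]
contact_force: [0.2, -0.1, -2.1]
gripper_width: 0.166
```

```bash
cat > v.py <<'E'
from h import *
import sys
A=manip.grab_frame("scene");B=manip.grab_frame("side"); save(A,"la"); save(B,"lb")
A=cv2.resize(A["img"][100:250,240:440],(400,300));B=cv2.resize(B["img"][130:280,180:380],(400,300))
cv2.imwrite(f"pics/{sys.argv[1]}.png",np.hstack([A,B])[:,:,::-1])
E
python3 s.py; python3 v.py pour1
```

```text
21.05 [-0.515  0.     2.091  1.307  1.262 -1.203] [0.6165 0.0316 0.1756] F [ 0.2 -0.1 -2.1] w 0.166
tilt deg 68.5
[[ 0.575  0.729  0.372]
 [ 0.731 -0.255 -0.633]
 [-0.367  0.636 -0.679]]
```

View pics/pour1.png

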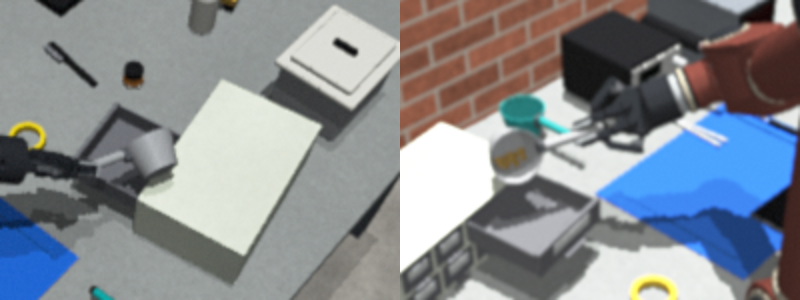

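Scene view: the cup hangs over the open drawer at (152,152). Side view: studs still inside at (510,157). Continue slowly.

Call:
{"name": "play_rows", "arguments": {
  "plan": [
    [0, 1, -3, -0.12, 1],
    [0, 3, -6, -0.24, 1],
    [-1, 4, -9, -0.36, 1],
    [-2, 5, -12, -0.45, 1],
    [-2, 6, -15, -0.54, 1],
    [-3, 7, -18, -0.63, 1],
    [-3, 8, -20, -0.7, 1],
    [-5, 8, -22, -0.78, 1]
  ]
}}

```text
time: 22.15
tool_pos: [0.6118, 0.0402, 0.2]
tool_rot: [0.67, 0.582, 0.425, 0.177]
contact_force: [0.4, -0.4, -2.5]
gripper_width: 0.169
```

Call:
{"name": "play_rows", "arguments": {
  "plan": [
    [-2, 2, -2, -0.08, 1],
    [-3, 4, -4, -0.16, 1],
    [-5, 7, -6, -0.24, 1],
    [-6, 10, -8, -0.32, 1],
    [-7, 12, -9, -0.4, 1],
    [-8, 13, -9, -0.48, 1],
    [-8, 13, -9, -0.56, 1],
    [-8, 13, -9, -0.56, 1]
  ]
}}

```text
time: 23.15
tool_pos: [0.6036, 0.0435, 0.2154]
tool_rot: [0.804, 0.375, 0.36, 0.287]
contact_force: [0.4, 0.0, -1.8]
gripper_width: 0.166
```

```bash
python3 s.py; python3 v.py pour2; python3 - <<'E'
from h import *
for n in("la","lb"):
    i=cv2.imread(f"pics/{n}.png"); h=cv2.cvtColor(i,cv2.COLOR_BGR2HSV); m=cv2.inRange(h,(12,90,70),(28,255,255))
    k,l,st,c=cv2.connectedComponentsWithStats(m); print(n,[(c[j].round().tolist(),int(st[j,4])) for j in range(1,k) if st[j,4]>=4 and 200<c[j][0]<420 and 90<c[j][1]<290])
E
```

```text
23.15 [-0.507 -0.11   2.118  1.288  1.279 -2.451] [0.6036 0.0435 0.2154] F [ 0.4  0.  -1.8] w 0.166
tilt deg 68.66
[[ 0.576 -0.192  0.795]
 [ 0.732  0.554 -0.397]
 [-0.364  0.81   0.459]]
la [([306.0, 141.0], 23), ([295.0, 179.0], 13), ([296.0, 187.0], 16)]
lb [([256.0, 236.0], 13), ([250.0, 243.0], 97), ([306.0, 272.0], 57), ([306.0, 284.0], 74)]
```

View pics/pour2.png

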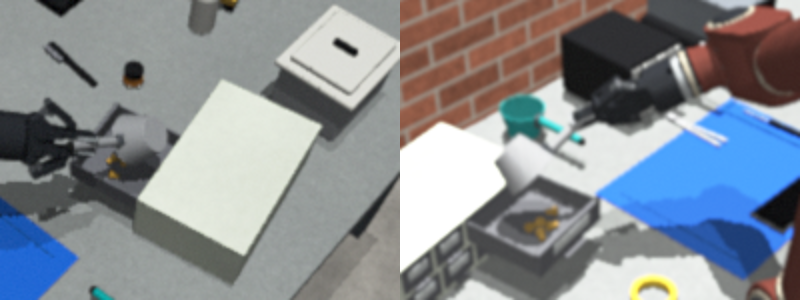

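The studs are in the drawer (right image around (540,225)). Lift and turn back.

Call:
{"name": "play_rows", "arguments": {
  "plan": [
    [-15, 32, 18, 0.1, 1],
    [-15, 32, 18, 0.28, 1],
    [-15, 32, 18, 0.46, 1],
    [-15, 32, 18, 0.64, 1],
    [-15, 32, 18, 0.82, 1],
    [-15, 32, 18, 1.0, 1],
    [-15, 32, 18, 1.18, 1],
    [-15, 32, 18, 1.36, 1]
  ]
}}

```text
time: 24.25
tool_pos: [0.603, 0.0436, 0.2553]
tool_rot: [0.388, 0.798, 0.461, -0.004]
contact_force: [-0.1, 0.4, -1.8]
gripper_width: 0.17
```

```bash
cat > g2.py <<'E'
from h import *
# release pose: orientation of the grasp, TCP as it was
a,y=np.array([.572,.736,-.362]),np.array([.492,-.661,-.567]); T=np.array([.471,-.282,.049])
go([.44,-.26,.26],y); go(T+[0,0,.05],y); go(T+[0,0,.012],y)
E
python3 s.py; python3 g2.py
```

```text
24.25 [-0.508 -0.175  2.099  1.265  1.305 -1.004] [0.603  0.0436 0.2553] F [-0.1  0.4 -1.8] w 0.17
tilt deg 68.68
[[ 0.575  0.739  0.351]
 [ 0.733 -0.275 -0.622]
 [-0.364  0.615 -0.7  ]]
shift [-317.9  -34.2  128.4] turn 1.373 alt -1.768 q6 -1.004 F [-0.1  0.4 -1.8]
shift [-257.7 -104.3  265.6] turn 1.373 alt -1.768 q6 -1.004 F [-0.1  0.4 -1.8]
shift [-243.9 -127.7  292.2] turn 1.373 alt -1.768 q6 -1.004 F [-0.1  0.4 -1.8]
```

Call:
{"name": "play_rows", "arguments": {
  "plan": [
    [-30, -3, 12, 0.17, 1],
    [-80, -9, 32, 0.34, 1],
    [-130, -14, 52, 0.51, 1],
    [-180, -20, 73, 0.68, 1],
    [-230, -25, 93, 0.86, 1],
    [-280, -30, 113, 1.04, 1],
    [-318, -34, 128, 1.21, 1],
    [-318, -34, 128, 1.37, 1]
  ]
}}

```text
time: 25.25
tool_pos: [0.4402, -0.2635, 0.2612]
tool_rot: [-0.205, 0.864, 0.353, -0.294]
contact_force: [0.0, -0.8, -0.6]
gripper_width: 0.17
```

```bash
python3 s.py; python3 g2.py; python3 v.py chk; python3 - <<'E'
from h import *
f=manip.grab_frame("scene"); W=manip.grab_frame("wrist")
A=cv2.resize(f["img"][130:230,270:370],(400,400),interpolation=cv2.INTER_CUBIC); B=cv2.resize(W["img"],(400,300)); B=np.vstack([B,np.zeros((100,400,3),np.uint8)])
cv2.imwrite("pics/chk2.png",np.hstack([A,B])[:,:,::-1])
for n in("scene","side"):
    f=manip.grab_frame(n);P=cloud(f); h=cv2.cvtColor(f["img"],cv2.COLOR_RGB2HSV); m=cv2.inRange(h,(12,90,70),(28,255,255))>0
    L=(P[...,:2]-C0)@C; m&=(abs(L[...,0]+.14)<.15)&(abs(L[...,1]+.069)<.12); print(n,m.sum()); 
    if m.any(): print(L[m].min(0),L[m].max(0),P[m][:,2].min(),P[m][:,2].max())
E
```

```text
25.25 [-1.170e+00  1.000e-03  1.924e+00  1.025e+00  1.868e+00  1.130e-01] [ 0.4402 -0.2635  0.2612] F [ 0.  -0.8 -0.6] w 0.17
tilt deg 68.66
[[ 0.578  0.489 -0.653]
 [ 0.73  -0.667  0.147]
 [-0.364 -0.562 -0.743]]
shift [ 2.8 -1.7  1.6] turn 0.003 alt -3.139 q6 0.113 F [ 0.  -0.8 -0.6]
shift [ 63.3 118.5  97.7] turn 0.003 alt -3.139 q6 0.113 F [ 0.  -0.8 -0.6]
shift [ 77.2 139.9 126. ] turn 0.003 alt -3.139 q6 0.113 F [ 0.  -0.8 -0.6]
scene 78
[-0.19609512 -0.12117114] [-0.15772673 -0.04548267] 0.06111196755900439 0.0824409873270644
side 98
[-0.20052949 -0.11411729] [-0.16296132 -0.04899918] 0.0597086728858941 0.08154029674417917
```

View pics/chk2.png

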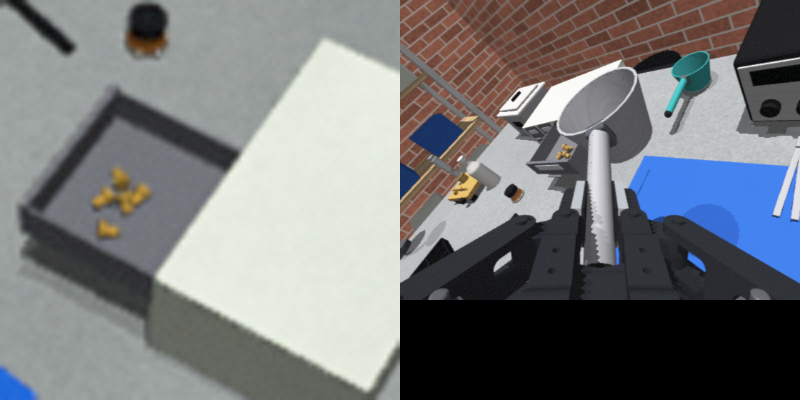

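All five studs lie in the drawer: left image (120,178), (103,198), (140,193), (125,205) and (107,229). The dipper is still level in the grip. Put it back.

Call:
{"name": "play_rows", "arguments": {
  "plan": [
    [15, 28, 24, 0, 1],
    [30, 57, 48, 0, 1],
    [47, 88, 73, 0, 1],
    [63, 118, 98, 0, 1],
    [70, 130, 112, 0, 1],
    [77, 140, 126, 0, 1],
    [77, 140, 126, 0, 1]
  ]
}}

```text
time: 26.42
tool_pos: [0.4726, -0.2783, 0.06]
tool_rot: [-0.202, 0.864, 0.356, -0.293]
contact_force: [-0.2, 0.8, -1.7]
gripper_width: 0.168
```

```bash
python3 s.py; python3 g2.py
```

```text
26.425 [-1.127  0.406  1.87   0.991  1.653 -0.176] [ 0.4726 -0.2783  0.06  ] F [-0.2  0.8 -1.7] w 0.168
tilt deg 68.76
[[ 0.574  0.497 -0.651]
 [ 0.734 -0.664  0.141]
 [-0.362 -0.559 -0.746]]
shift [ -77.8 -140.1 -125.4] turn 0.01 alt -3.132 q6 -0.176 F [-0.2  0.8 -1.7]
shift [-17.8 -20.1 -28.6] turn 0.01 alt -3.132 q6 -0.176 F [-0.2  0.8 -1.7]
shift [-4.   1.1 -0.2] turn 0.01 alt -3.132 q6 -0.176 F [-0.2  0.8 -1.7]
```

Down 11 mm (tool 4, 6, 8 per 11 mm), then open to the clearance used before.

Call:
{"name": "play_rows", "arguments": {
  "plan": [
    [1, 2, 3, 0, 1],
    [2, 4, 5, 0, 1],
    [3, 5, 7, 0, 1],
    [4, 6, 8, 0, 1],
    [4, 6, 8, 0, 1]
  ]
}}

```text
time: 27.05
tool_pos: [0.4729, -0.2792, 0.0502]
tool_rot: [-0.202, 0.864, 0.356, -0.293]
contact_force: [-0.2, 0.1, -2.0]
gripper_width: 0.168
```

```bash
python3 s.py
```

```text
27.05 [-1.127  0.426  1.865  0.99   1.643 -0.19 ] [ 0.4729 -0.2792  0.0502] F [-0.2  0.1 -2. ] w 0.168
tilt deg 68.7
[[ 0.575  0.497 -0.65 ]
 [ 0.733 -0.666  0.14 ]
 [-0.363 -0.557 -0.747]]
```

Call:
{"name": "play_rows", "arguments": {
  "plan": [
    [0.5, 0.8, 1.1, 0, 1],
    [1, 1.6, 2.2, 0, 1],
    [1, 1.6, 2.2, 0, 1]
  ]
}}

```text
time: 27.42
tool_pos: [0.473, -0.2793, 0.0481]
tool_rot: [-0.202, 0.864, 0.356, -0.292]
contact_force: [-2.0, -0.2, 2.1]
gripper_width: 0.168
```

```bash
python3 s.py
```

```text
27.425 [-1.127  0.432  1.864  0.991  1.642 -0.194] [ 0.473  -0.2793  0.0481] F [-2.  -0.2  2.1] w 0.168
tilt deg 68.81
[[ 0.575  0.498 -0.649]
 [ 0.734 -0.665  0.14 ]
 [-0.361 -0.557 -0.748]]
```

Touching now. Open, then back out along the tool axis and rise.

Call:
{"name": "play_rows", "arguments": {
  "plan": [
    [0, 0, 0, 0, 0.15],
    [0, 0, 0, 0, 0.15],
    [0, 0, 0, 0, 0.15],
    [-30, 0, 0, 0, 0.15],
    [-65, 0, 0, 0, 0.15],
    [-105, 0, 0, 0, 0.15],
    [-125, -30, -40, 0, 0.15],
    [-147, -65, -85, 0, 0.15]
  ]
}}

```text
time: 28.42
tool_pos: [0.4108, -0.3557, 0.2009]
tool_rot: [-0.203, 0.864, 0.355, -0.293]
contact_force: [0.1, -0.5, -0.0]
gripper_width: 0.423
```

```bash
python3 s.py; python3 - <<'E'
from h import *
A=manip.grab_frame("scene");P=cloud(A);hsv=cv2.cvtColor(A["img"],cv2.COLOR_RGB2HSV)
m=np.zeros(P.shape[:2],bool); m[222:262,170:245]=1
h=m&(P[...,2]>.05)&(P[...,2]<.07)&(hsv[...,1]<90); h[:,:207]=0; q=P[h]
A_=np.c_[2*q[:,:2],np.ones(len(q))]; s=np.linalg.lstsq(A_,(q[:,:2]**2).sum(1),rcond=None)[0]; print("rim",len(q),s[:2],"plane",np.linalg.lstsq(np.c_[q[:,:2]-q[:,:2].mean(0),np.ones(len(q))],q[:,2],rcond=None)[0])
A=cv2.resize(A["img"][140:280,140:340],(400,280)); B=cv2.resize(manip.grab_frame("side")["img"][140:280,220:420],(400,280))
cv2.imwrite("pics/placed.png",np.hstack([A,B])[:,:,::-1])
# pushing point: panel front, closed fingers
go(cab(-.27,-.09,.20)); go(cab(-.27,-.09,.085))
E
```

```text
28.425 [-1.273  0.239  1.779  0.942  1.899 -0.029] [ 0.4108 -0.3557  0.2009] F [ 0.1 -0.5 -0. ] w 0.423
tilt deg 68.78
[[ 0.576  0.495 -0.65 ]
 [ 0.733 -0.665  0.142]
 [-0.362 -0.559 -0.746]]
rim 135 [ 0.55437298 -0.22369831] plane [ 0.0177465  -0.0133474   0.05758466]
shift [ 386.5 -258.9    8.2] turn 0 alt 0.0 q6 -0.031 F [ 0.2 -0.8  1.4]
shift [ 428.9 -196.1   94.8] turn 0 alt 0.0 q6 -0.031 F [ 0.2 -0.8  1.4]
```

View pics/placed.png

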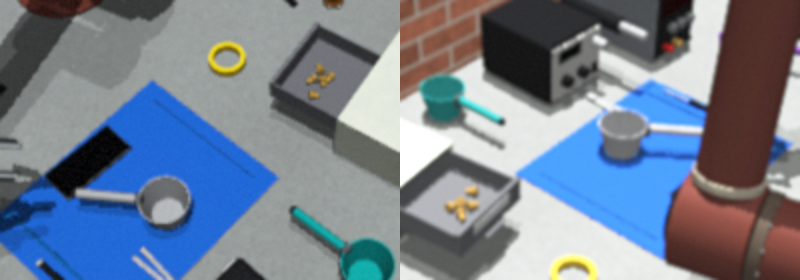

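The empty dipper stands upright on the mat near its old place (left (165,200), rim slope under 0.025) and the studs are still in the drawer. Now go to the drawer front with the fingers shut.

Call:
{"name": "play_rows", "arguments": {
  "plan": [
    [40, -30, 0, 0, 1],
    [90, -60, 2, 0, 1],
    [140, -95, 3, 0, 1],
    [190, -128, 4, 0, 1],
    [240, -160, 5, 0, 1],
    [290, -195, 6, 0, 1],
    [340, -228, 7, 0, 1],
    [385, -259, 8, 0, 1]
  ]
}}

```text
time: 29.52
tool_pos: [0.4986, 0.1019, 0.1985]
tool_rot: [-0.201, 0.864, 0.356, -0.293]
contact_force: [0.4, -1.2, 0.5]
gripper_width: -0.002
```

```bash
python3 s.py; python3 -c "
from h import *
print(uncab(cur()[0]))
go(cab(-.275,-.085,.088)); go(cab(-.24,-.085,.088)); go(cab(-.125,-.085,.088)); p=cur()[0]; go(p+cab(.1,0,0)-cab(0,0,0))"
```

```text
29.525 [-0.507 -0.436  2.405  1.277  1.291  0.314] [0.4986 0.1019 0.1985] F [ 0.4 -1.2  0.5] w -0.002
tilt deg 68.68
[[ 0.575  0.497 -0.65 ]
 [ 0.733 -0.666  0.14 ]
 [-0.363 -0.556 -0.747]]
[-0.27153175 -0.08570433  0.19845602]
shift [38.2 59.6 84.8] turn 0 alt 0.0 q6 0.314 F [ 0.4 -1.2  0.5]
shift [62.5 72.7 63.3] turn 0 alt 0.0 q6 0.314 F [ 0.4 -1.2  0.5]
shift [142.4 115.6  -7.5] turn 0 alt 0.0 q6 0.314 F [ 0.4 -1.2  0.5]
shift [ 69.5  37.3 -61.5] turn 0 alt 0.0 q6 0.314 F [ 0.4 -1.2  0.5]
```

Call:
{"name": "play_rows", "arguments": {
  "plan": [
    [19, 30, 42, 0, 1],
    [38, 60, 85, 0, 1],
    [38, 60, 85, 0, 1],
    [50, 66, 74, 0, 1],
    [63, 73, 63, 0, 1],
    [76, 80, 52, 0, 1],
    [89, 87, 40, 0, 1],
    [102, 94, 29, 0, 1]
  ]
}}

```text
time: 30.52
tool_pos: [0.5871, 0.1157, 0.0915]
tool_rot: [-0.2, 0.865, 0.356, -0.291]
contact_force: [-1.2, -0.6, -0.6]
gripper_width: 0.001
```

```bash
python3 s.py; python3 dr.py; python3 -c "
from h import *
print(uncab(cur()[0]))"
```

```text
30.525 [-0.377  0.069  2.214  1.46   1.118  0.004] [0.5871 0.1157 0.0915] F [-1.2 -0.6 -0.6] w 0.001
tilt deg 68.81
[[ 0.577  0.499 -0.646]
 [ 0.732 -0.667  0.139]
 [-0.361 -0.553 -0.75 ]]
scene -0.135 35 [-213. -172. -149.] ; scene -0.115 43 [-209. -187. -106.] ; scene -0.095 35 [-187. -178. -166.] ; scene -0.075 17 [-173. -168. -165.] ; scene -0.055 18 [-173. -168.  -91.] ; scene -0.035 13 [-173. -170. -166.] ; scene -0.015 12 [-173. -168. -167.] ; 
side -0.135 54 [-203. -156.  -94.] ; side -0.115 21 [-213. -171. -165.] ; side -0.095 54 [-210. -187. -169.] ; side -0.075 33 [-193. -174. -166.] ; side -0.055 27 [-174. -172. -167.] ; side -0.035 26 [-175. -170. -116.] ; side -0.015 25 [-174. -171. -166.] ; 
[-0.18092365 -0.08793994  0.09235204]
```

Call:
{"name": "play_rows", "arguments": {
  "plan": [
    [9, 5, -8, 0, 1],
    [18, 10, -16, 0, 1],
    [27, 15, -24, 0, 1],
    [35, 19, -31, 0, 1],
    [40, 22, -36, 0, 1],
    [45, 24, -40, 0, 1],
    [48, 26, -43, 0, 1],
    [51, 27, -45, 0, 1]
  ]
}}

```text
time: 31.62
tool_pos: [0.6574, 0.1293, 0.0875]
tool_rot: [-0.202, 0.864, 0.355, -0.293]
contact_force: [-1.0, -1.8, 0.6]
gripper_width: -0.001
```

```bash
python3 s.py; python3 dr.py; python3 -c "
from h import *
print(uncab(cur()[0]))"
```

```text
31.625 [-0.299  0.216  2.054  1.497  1.059  0.031] [0.6574 0.1293 0.0875] F [-1.  -1.8  0.6] w -0.001
tilt deg 68.68
[[ 0.575  0.496 -0.65 ]
 [ 0.733 -0.666  0.14 ]
 [-0.364 -0.557 -0.747]]
scene -0.135 30 [-142. -131. -101.] ; scene -0.115 37 [-141. -122.  -97.] ; scene -0.095 41 [-128. -113.  -99.] ; scene -0.075 5 [-104. -101.  -87.] ; scene -0.055 2 [-102. -101. -101.] ; scene -0.035 4 [-103. -101.  -96.] ; scene -0.015 4 [-102. -102.  -90.] ; 
side -0.135 19 [-108. -102.  -97.] ; side -0.115 23 [-135. -102.  -97.] ; side -0.095 70 [-145. -123.  -99.] ; side -0.075 28 [-126. -104.  -99.] ; side -0.055 27 [-106. -102.  -96.] ; side -0.035 20 [-105. -102.  -97.] ; side -0.015 19 [-105. -101.  -98.] ; 
[-0.11010174 -0.08640105  0.08773402]
```

Call:
{"name": "play_rows", "arguments": {
  "plan": [
    [1, 0.5, -0.9, 0, 1],
    [2, 1, -1.8, 0, 1],
    [3, 1.5, -2.7, 0, 1],
    [4, 2, -3.6, 0, 1],
    [4, 2, -3.6, 0, 1],
    [4, 2, -3.6, 0, 1]
  ]
}}

```text
time: 32.48
tool_pos: [0.6618, 0.1305, 0.0876]
tool_rot: [-0.202, 0.864, 0.356, -0.293]
contact_force: [-10.0, -5.5, 5.0]
gripper_width: 0.0
```

```bash
python3 s.py; python3 -c "
from h import *
print(uncab(cur()[0]))"
```

```text
32.475 [-0.295  0.225  2.042  1.498  1.058  0.035] [0.6618 0.1305 0.0876] F [-10.   -5.5   5. ] w 0.0
tilt deg 68.7
[[ 0.574  0.497 -0.651]
 [ 0.734 -0.665  0.139]
 [-0.363 -0.558 -0.746]]
[-0.10581032 -0.08601606  0.08756593]
```

Call:
{"name": "play_rows", "arguments": {
  "plan": [
    [1.4, 0.8, -1.2, 0, 1],
    [2.8, 1.5, -2.5, 0, 1],
    [2.8, 1.5, -2.5, 0, 1]
  ]
}}

```text
time: 32.85
tool_pos: [0.663, 0.1309, 0.0871]
tool_rot: [-0.203, 0.863, 0.358, -0.294]
contact_force: [-35.9, -22.0, 17.1]
gripper_width: -0.003
```

```bash
python3 s.py; python3 -c "
from h import *
print(uncab(cur()[0]))"
```

```text
32.85 [-0.294  0.23   2.037  1.497  1.062  0.037] [0.663  0.1309 0.0871] F [-35.9 -22.   17.1] w -0.003
tilt deg 68.76
[[ 0.57   0.499 -0.653]
 [ 0.737 -0.661  0.139]
 [-0.362 -0.561 -0.745]]
[-0.10459429 -0.08582006  0.08712938]
```

Force climbed past 36 N with almost no motion, so the drawer is on its hard stop. Back off and check.

Call:
{"name": "play_rows", "arguments": {
  "plan": [
    [-6, -3, 5, 0, 1],
    [-20, -10, 17, 0, 1],
    [-60, -35, 40, 0, 1],
    [-100, -70, 50, 0, 1],
    [-130, -105, 40, 0, 1],
    [-150, -140, 20, 0, 1],
    [-150, -140, 20, 0, 1]
  ]
}}

```text
time: 33.72
tool_pos: [0.4991, 0.1168, 0.2105]
tool_rot: [-0.198, 0.866, 0.356, -0.289]
contact_force: [-0.9, 0.1, -0.4]
gripper_width: -0.001
```

```bash
python3 s.py; python3 dr.py; python3 - <<'E'
from h import *
A=manip.grab_frame("scene");B=manip.grab_frame("side")
for n,f in(("scene",A),("side",B)):
    P=cloud(f); L=(P[...,:2]-C0)@C
    for nm,y0,y1 in(("wide",-.135,-.01),("narrow",.02,.14)):
        k=(L[...,0]<-.07)&(L[...,0]>-.12)&(L[...,1]>y0)&(L[...,1]<y1)&(P[...,2]>.07)&(P[...,2]<.10); print(n,nm,k.sum(),(np.median(L[k][:,0])*1000).round(1) if k.any() else "")
A=cv2.resize(A["img"][120:290,140:400],(400,262)); B=cv2.resize(B["img"][160:300,130:344],(400,262))
cv2.imwrite("pics/end.png",np.hstack([A,B])[:,:,::-1])
E
```

```text
33.725 [-0.469 -0.478  2.41   1.282  1.264  0.349] [0.4991 0.1168 0.2105] F [-0.9  0.1 -0.4] w -0.001
tilt deg 68.87
[[ 0.579  0.503 -0.642]
 [ 0.731 -0.668  0.137]
 [-0.36  -0.548 -0.755]]
scene -0.135 0  ; scene -0.115 1 [-93. -93. -93.] ; scene -0.095 3 [-93. -88. -88.] ; scene -0.075 1 [-88. -88. -88.] ; scene -0.055 4 [-98. -95. -86.] ; scene -0.035 2 [-93. -89. -86.] ; scene -0.015 4 [-94. -91. -86.] ; 
side -0.135 20 [-102.  -99.  -96.] ; side -0.115 17 [-103. -100.  -98.] ; side -0.095 19 [-103. -101.  -97.] ; side -0.075 24 [-104. -100.  -96.] ; side -0.055 21 [-103. -101.  -98.] ; side -0.035 22 [-103. -101.  -96.] ; side -0.015 19 [-103. -101.  -97.] ; 
scene wide 0 
scene narrow 0 
side wide 194 -101.0
side narrow 238 -101.0
```

View pics/end.png

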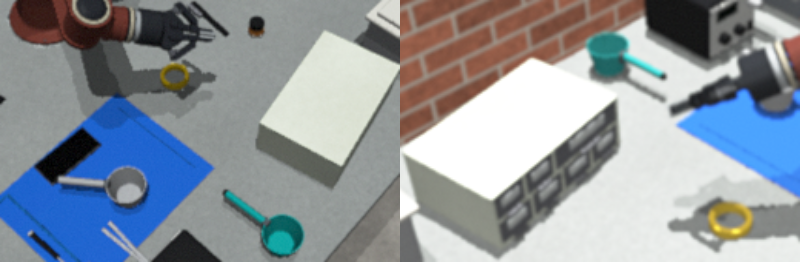

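The wide drawer front reads -101.0 mm, exactly level with the narrow drawers beside it. The dipper stands empty on the mat at (127,187), and the arm is clear of everything.

```bash
python3 -c "
from h import *
print(manip.job_done())"
```

```text
the job is handed in; nothing more can be done
None
```

The job is handed in: the five studs are in the wide drawer, the drawer is shut, and the empty dipper stands upright on the mat. It took about 34 s of robot time, and no verdict was reported.

**What I did**
- **Tool lean:** the moves can only turn the tool about its own pointing axis. I leaned the gripper about 69° first, by asking for turns past joint 6's range in free air.
- **Drawer out:** I hooked a finger behind the panel and pulled it to its stop. It measured about 0.14 m out and did not move on a further pull.
- **Pour:** I gripped the handle and turned it about 157° over the drawer, tipping the dipper about 130°.
- **Finish:** I set the dipper back near its old place, then pushed the drawer home until it met its hard stop.

**Last checks**
- **Studs:** all five were seen lying in the open drawer before I shut it. They can't be seen now that it is closed.
- **Dipper:** it was upright and empty, with a rim slope under 0.025 rad, close to where it started.
- **Drawer:** in the side view its front reads -101.0 mm, level with its neighbours, and it stayed there after I let go. The scene camera could not see the front face, so that reading comes from one view only.
- **Other items:** the phone, tape, tweezers and jar looked unmoved in the pictures, but I did not measure them.

**Possible concerns**
- **Joint 3:** during the early reach tests it read 0.055, just under its listed limit of 0.06, with no fault reported.
- **Push force:** the final push peaked at about 45 N at the wrist. It was made with the fingertips, whereas the 40 N limit is for the arm or gripper body.

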